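# Tray the injector tools and hold the wash bath lid half open

### The job

Lay the steel clamp fork and the orange bore brush flat in their own compartments of the blue tray (fork in the short one at the tray's end, brush in the long one; either end first) and let go of them. Then lift the lid of the steel washing bath by its red front bar to 45 degrees, where the lid lines up with the yellow stripes, and finish still holding it there, steady, so a colleague can set the tray in: the lid falls shut if released. Leave the sleeves in the tray and everything else on the bench where it is.

Things in the scene. Friction and masses are not known exactly. Their poses are not given: they have to be found in the camera images.
- fork: flat steel clamp fork, 75 x 40 x 6 mm, loose, 120 g (+-30%): a plate with two prongs towards its +x (16 mm gap between them) and a square brass boss, 16 x 16 mm (sides along x and y), standing on it up to 30 mm above the underside. Origin: centre of the underside of the 75 x 40 outline; x along the prongs, z up
- fork_grip (a point): on the axis of the fork's brass boss, 22 mm above the fork's underside and 6 mm behind the origin (-x), close above its centre of mass; axes as the fork
- brush: bore brush lying on the bench, 150 mm long, loose, 60 g (+-30%): orange handle 105 mm long, 16 mm wide, 26 mm tall at its -x end, then a thin neck and a round copper-coloured head 24 mm across, 34 mm long, at its +x end. Origin: centre of the length, at the underside; x towards the head, z up
- brush_grip (a point): on the brush handle, 20 mm above its underside and 8 mm behind the origin (-x), near its centre of mass; axes as the brush
- tray: blue tray, 156 (x) x 212 (y) x 15 mm, fixed. Origin: centre of the underside. Floor 3 mm above the bench; walls and dividers 4 mm thick, tops 15 mm above the bench. Compartments: long one for the brush (50 mm in x, 204 in y) along the whole -x side; short one for the fork (94 in x, 58 in y) at the +x, -y corner; third (94 in x, 142 in y) at the +x, +y corner holds two sleeves
- brush_slot (a point): centre of the floor of the brush compartment, whose long direction is the tray's y; axes as the tray
- fork_slot (a point): centre of the floor of the fork compartment, whose long direction is the tray's x; axes as the tray
- bath: empty steel washing bath, 200 mm deep (x), 240 wide (y), 110 tall, fixed. Origin: centre of the underside; front is -x. Beside each end of the hinge a grey plate 4 mm thick stands up to 90 mm above the rim over the far 90 mm of the depth, just outside the lid; a yellow stripe on it rises at 45 degrees from the hinge line towards the front
- lid (a joint): angle of the bath's lid, rad: 0 shut (level), grows as the front edge rises, 0.785 = 45 degrees, stop at 1.8. Aluminium plate, 200 x 240 x 6 mm, 350 g (+-25%), hinged along the bath's far rim with almost no friction; it falls shut when released
- lid_bar: red round grip bar of the lid, 12 mm thick, 120 mm long along the bath's y, 45 mm in front of the lid's edge (39 mm clear gap), carried by an arm 10 mm wide at each end and free to roll about its own axis. Shut, its axis is 113 mm above the bench. It moves with the lid on a 245 mm radius about lid_hinge. Origin: middle of the bar; y along it
- lid_hinge (a point): middle of the lid's hinge line, 113 mm above the bench at the bath's far rim, fixed; axes as the bath (y along the hinge)
- sleeve0: dark steel sleeve, 28 mm across, 22 mm tall, loose, standing in the third compartment of the tray; leave it. Origin: centre of the underside
- sleeve1: second sleeve of the same kind beside it; leave it. Origin: centre of the underside
- injector0: injector lying at the far side of the bench, about 140 x 32 x 32 mm, black head, loose; leave it. Origin: under its middle
- injector1: injector lying at the far side, same size, green head, loose; leave it. Origin: under its middle
- oiler: white plastic bottle with red cap, 56 mm across, 130 mm tall, loose, beyond the tray; leave it. Origin: centre of the underside
- tin: low open aluminium bowl, 76 mm across, 35 mm tall, loose, on the bench to the right of the tray; leave it. Origin: centre of the underside
- gauge: round black dial gauge lying face up, 56 mm across, 18 mm tall, stem 50 mm, loose, on the bench in front and to the left of the bath; leave it. Origin: centre of the dial's underside
There are look-alikes about, which are no part of the job. Of the things that look like the brush, the smallest one is meant.

How it is judged:
By the outcome, as a careful person would: the job done as asked, in the order asked, and still so for the second after the job is handed in, while the arm keeps its last pose, push and grip.
It also fails if it takes over 67 s, if anything falls off the work surface, if the arm or the gripper's body presses on something with over 40 N, if the wrist force passes 120 N, or if a joint passes its speed limit or range.

### The arm

A 6-joint arm with a two-finger parallel gripper is mounted at the origin on the work surface. World frame = base frame: x ahead of the robot, y to its left, z up, the work surface at z = 0. Lengths are in m, angles in rad, forces in N, time in s.
With the tool pointing down it reaches from about 0.25 to 0.725 m from the base axis. Payload 4 kg.
Tool frame: the origin (TCP) lies on the centre line of the jaws, within the pads' length; the fingertips stand ahead of it and the grasp point (between the pads) lies 11 mm behind it (bot.tip_extent is the z of the fingertips in the tool frame, in m); z points along the fingers, y is the direction in which the jaws open and shut (so a half turn about z gives the same grasp; the last joint's range is limited). The gripper opens to 85 mm and grips with 20 to 120 N. Pads are 22 mm wide; open, the fingers measure 114 mm over their backs; the gripper's body (76 mm by 85 mm) begins 54 mm behind the grasp point. The pads swing forward as they close: fully open they stand 13 mm farther back than shut.
Start: joints at [-1.315, 0.241, 0.005, 1.335, 0, 1.571], TCP at [0.127, -0.484, 0.239] pointing down, gripper open.
Joint ranges: [-2.72, 2.72], [-1.05, 1.87], [-1.09, 1.28], [-1.99, 2.15], [-1.42, 1.44], [-3.14, 3.14]. Speed limits (rad/s): [2.79, 2.79, 3.14, 3.14, 3.14, 3.14].

### API

Orientations are given as a unit quaternion [x, y, z, w].
In Python, from workcell import bot gives the robot as it stands.
- The arm moves only by the shell command python3 -m jog 'ROWS'. ROWS is JSON, a list that holds one entry, the list of rows, each a list of 7 numbers: the shift along the world's x, y, z in m, then the turn, a rotation vector about the world's x, y, z in degrees, then the closure in counts, from 0 (fully open) to 255 (shut). In form: [[[tx, ty, tz, ax, ay, az, fingers], ...]]. A call has 1 to 10 rows; each row is the pose to reach, as a shift and turn from the pose commanded when the call began; what a row does not reach only later rows make up. A row lasts 1/12 s, in which the tool goes at most 41.7 mm and 7.16 degrees, less where a joint would pass 70% of its speed; a pose out of reach is approached as far as the arm can. A call with a gripper value outside its range is refused whole. The fingers move at their own pace and stop on an object; the grip force is fixed at half the most. Time passes only in rows, so rows that repeat a pose let the fingers close. It gives the time, the measured TCP pose, the force and the opening at its end, in the units of the state.
- bot.get_obs(): the state, without advancing time (a new reading comes with each control period).
- bot.camera(name): name is "side" or "top"; returns the picture (384x512x3 uint8, blue, green, red); there is no depth.
- bot.camera_model(name): a dict with "K" (3x3 intrinsics, pixels), "k1" (the pictures are not rectified: a ray, as slopes to the right and down, at radius r is drawn at 1 + k1 r^2 times it, then the intrinsics apply), "T" (4x4, takes a point from camera to world coordinates). Camera axes: x right, y down, z forward; pixel columns grow to the right and rows downward; lengths in m; the calibration is good to about 2 mm. A picture is of the moment at which its call begins. camera_model takes no time and is no camera call.
- bot.job_done(): hands the job in, once; it reports no verdict.
The state is a dict: "clock": time; "joint_pos": joint angles; "joint_vel": joint speeds; "tau": joint torques, N m; "eef_pos": TCP position; "tool_rot": TCP orientation; "ft_force": force on the tool from outside, world axes, zero at the start; "ft_torque": the same for the moment, N m; "grip_width": finger opening in m.
Only numpy, scipy, OpenCV 4.12 (cv2) and the standard library are available. Lean on these libraries where they do the work, as an engineer would, in place of code of your own. Each camera call takes 0.05 s, during which the arm holds its last target. There are 200 camera calls.

## Working session

There is one attempt and no reset: what is moved stays moved. The work goes in short steps, Python scripts to look and compute and a shell command to move; the robot and the scene stay as the last step left them, time stands still between calls to the robot, and variables do not carry over. Pictures are saved under pics/ and viewed, about 8 in all and at most 12, crops included, and the job is handed in when it is done.

```bash
ls; mkdir -p pics; python3 - <<'E'
from workcell import bot
import cv2,numpy as np
o=bot.get_obs()
print({k:np.round(v,4).tolist() for k,v in o.items()}, bot.tip_extent)
for n in("top","side"):
    m=bot.camera_model(n);print(n,np.round(m["K"],1).tolist(),m["k1"],np.round(m["T"],4).tolist())
    cv2.imwrite(f"pics/{n}0.png",bot.camera(n))
E
```

```text
pics
{'clock': 0.0, 'joint_pos': [-1.315, 0.2414, 0.0037, 1.3352, 0.0, 1.5708], 'joint_vel': [-0.0004, 0.0004, 0.0009, -0.0006, -0.0017, -0.0002], 'tau': [0.0009, -37.2321, 25.2407, 0.0171, 0.0001, 0.0], 'eef_pos': [0.1263, -0.4831, 0.2384], 'tool_rot': [0.9918, 0.1275, -0.0001, -0.001], 'ft_force': [1.045, -0.7432, 0.1265], 'ft_torque': [0.0381, -0.0137, 0.0032], 'grip_width': 0.0854} 0.008
top [[443.4, 0.0, 250.5], [0.0, 443.4, 193.4], [0.0, 0.0, 1.0]] -0.17770507802952215 [[0.0172, -0.9864, 0.1634, 0.2488], [-0.9998, -0.0162, 0.0079, -0.0346], [-0.0051, -0.1635, -0.9865, 1.8617], [0.0, 0.0, 0.0, 1.0]]
side [[368.7, 0.0, 263.0], [0.0, 368.7, 188.0], [0.0, 0.0, 1.0]] -0.02807411958492271 [[-0.8746, -0.3611, 0.3235, 0.1866], [-0.4848, 0.658, -0.5762, 0.6353], [-0.0048, -0.6608, -0.7506, 0.9285], [0.0, 0.0, 0.0, 1.0]]
```

View pics/top0.png

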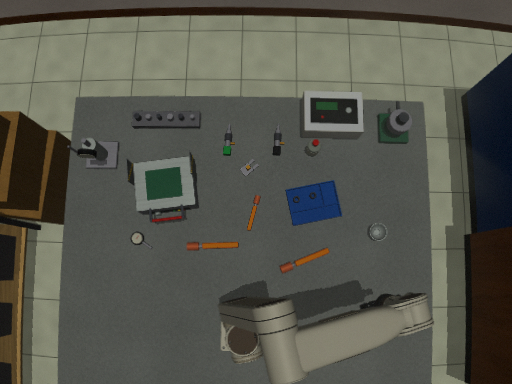

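View pics/side0.png

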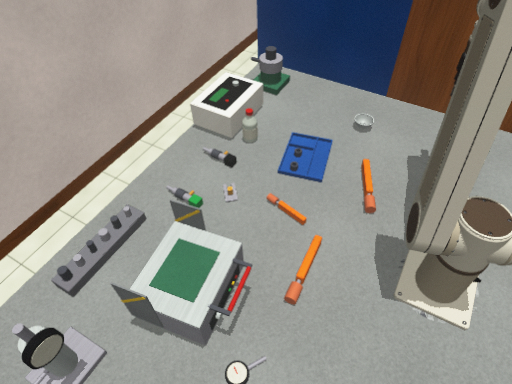

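The top view shows the fork near (250,168), tray (313,202), and bath with its red bar at (168,218). Three things look like the brush: (253,213), (212,245) and (305,260). The first looks shortest. Next I measure it and confirm in a crop.

```bash
cat > h.py <<'E'
from workcell import bot
import cv2,numpy as np
def rays(n,px):
    m=bot.camera_model(n);K=m["K"];k=m["k1"];T=np.array(m["T"])
    p=np.atleast_2d(np.array(px,float));d=(p-[K[0][2],K[1][2]])/[K[0][0],K[1][1]]
    u=d.copy()
    for _ in range(30): u=d/(1+k*(u**2).sum(1,keepdims=True))
    return T[:3,3],np.c_[u,np.ones(len(u))]@T[:3,:3].T
def plane(n,px,z):
    c,r=rays(n,px);return c+r*((z-c[2])/r[:,2:3])
def tri(a,b):
    c1,r1=rays("top",a);c2,r2=rays("side",b);r1=r1[0];r2=r2[0]
    s=np.linalg.lstsq(np.c_[r1,-r2],c2-c1,rcond=None)[0]
    p,q=c1+s[0]*r1,c2+s[1]*r2;return (p+q)/2,np.linalg.norm(p-q)
def mask(im,lo,hi,smin=100,vmin=60):
    h=cv2.cvtColor(im,cv2.COLOR_BGR2HSV)
    return cv2.inRange(h,(lo,smin,vmin),(hi,255,255))
def blobs(m,amin=15):
    n,l,s,c=cv2.connectedComponentsWithStats(m)
    return [(s[i,4],c[i].round(1),np.argwhere(l==i)[:,::-1]) for i in range(1,n) if s[i,4]>=amin]
def box(n,pts,z):
    q=plane(n,pts,z)[:,:2].astype(np.float32)
    (c,wh,a)=cv2.minAreaRect(q);return np.round(c,4),np.round(wh,3),round(a,1)
E
python3 - <<'E'
from h import *
for n in("top","side"):
    im=cv2.imread(f"pics/{n}0.png");print(n)
    for nm,lo,hi,z,s in(("orange",0,18,.015,150),("blue",108,125,.015,130),("red",172,180,.113,130)):
        m=mask(im,lo,hi,s)
        for a,c,p in blobs(m):
            w=box(n,p,z); print(nm,a,c,w)
    cv2.imwrite(f"pics/{n}0c.png",0)if 0 else None
t=cv2.imread("pics/top0.png");s=cv2.imread("pics/side0.png")
a=cv2.resize(t[140:280,130:350],None,fx=3.6,fy=3.6,interpolation=cv2.INTER_CUBIC)[:,:790]
cv2.imwrite("pics/ct.png",a)
b=cv2.resize(s[120:320,120:385],None,fx=3,fy=3,interpolation=cv2.INTER_CUBIC)
cv2.imwrite("pics/cs.png",b)
E
```

```text
top
orange 846 [  7.7 153.7] (array([0.7184, 1.0894]), array([0.432, 0.102]), 8.0)
orange 759 [ 37.2 183.3] (array([0.6361, 0.9866]), array([0.21 , 0.403]), 85.1)
orange 31 [315.4 142.1] (array([ 0.7838, -0.2965]), array([0.022, 0.026]), 46.1)
orange 38 [256.6 199.1] (array([ 0.5311, -0.0462]), array([0.019, 0.032]), 77.0)
orange 97 [251.5 217.4] (array([ 0.4527, -0.0257]), array([0.016, 0.103]), 75.1)
orange 85 [166.5 218.6] (array([0.441 , 0.3324]), array([0.012, 0.125]), 8.0)
orange 79 [192.4 246. ] (array([0.3286, 0.2178]), array([0.025, 0.046]), 1.3)
orange 199 [219.8 244.8] (array([0.3358, 0.1052]), array([0.023, 0.146]), 3.1)
orange 198 [311.5 256.6] (array([ 0.2932, -0.2781]), array([0.023, 0.148]), 23.2)
orange 85 [285.9 267. ] (array([ 0.2484, -0.1711]), array([0.029, 0.046]), 27.1)
blue 1717 [313.6 202.7] (array([ 0.5208, -0.2861]), array([0.154, 0.212]), 12.4)
side
orange 6644 [432.3  50.7] (array([ 0.2725, -1.3957]), array([0.371, 1.262]), 7.2)
orange 190 [507.5 120.4] (array([-0.0896, -0.882 ]), array([0.04 , 0.214]), 4.5)
orange 35 [248.8 111.3] (array([ 0.8301, -0.3996]), array([0.024, 0.034]), 30.1)
orange 1416 [ 44.4 212.5] (array([1.1357, 0.3053]), array([0.46 , 0.054]), 89.8)
orange 419 [367.6 185.3] (array([ 0.284 , -0.2522]), array([0.03 , 0.236]), 22.6)
orange 50 [271.8 197.9] (array([ 0.5355, -0.0422]), array([0.02 , 0.034]), 77.7)
orange 235 [291.8 212.2] (array([ 0.4551, -0.022 ]), array([0.027, 0.109]), 75.8)
orange 626 [303.5 269.5] (array([0.3354, 0.1324]), array([0.03 , 0.227]), 2.4)
orange 201 [238.9 288.6] (array([0.4638, 0.2737]), array([0.012, 0.135]), 8.1)
blue 10790 [336.1  37.6] (array([ 0.6945, -1.1733]), array([0.933, 0.997]), 29.1)
blue 1692 [306.2 156.5] (array([ 0.5228, -0.2767]), array([0.153, 0.22 ]), 12.1)
```

View pics/ct.png

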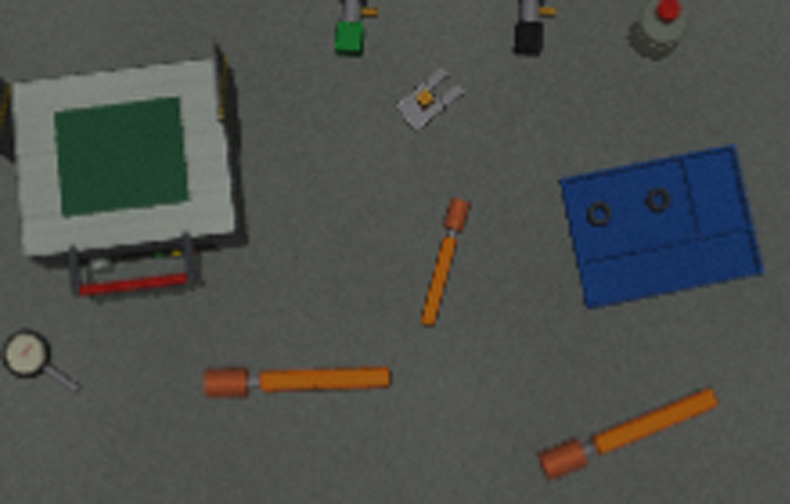

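View pics/cs.png

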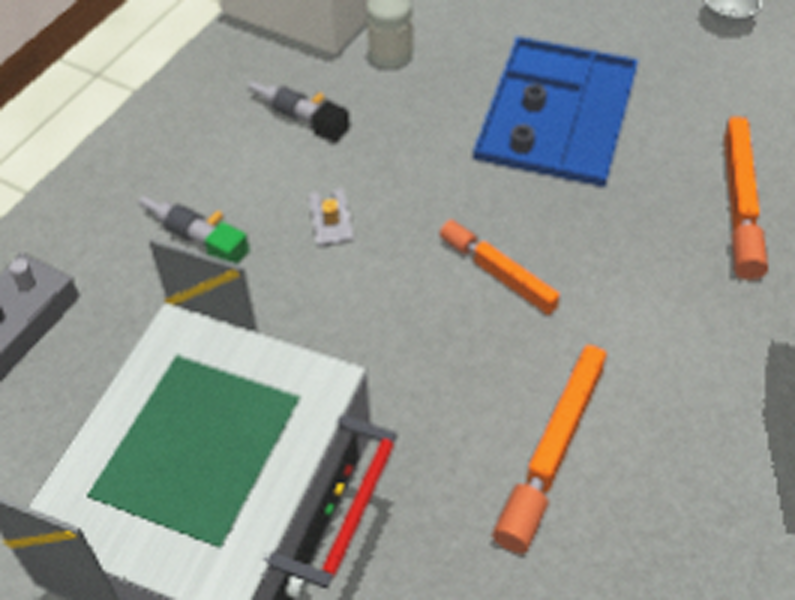

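Naming the candidates: the brush at (253,213) has a 103 x 16 mm handle, matching the given 105 x 16. The ones at (212,245) and (305,260) have handles of about 147 x 23 mm, so they are look-alikes. The crops confirm it. The fork is at about (249,168), with a yellow boss. Next I measure the fork and the bar.

```bash
python3 - <<'E'
from h import *
im={n:cv2.imread(f"pics/{n}0.png") for n in("top","side")}
roi={"top":(232,270,150,185),"side":(215,245,178,205)}
C={}
for n in im:
    x0,x1,y0,y1=roi[n];s=im[n][y0:y1,x0:x1]
    for a,c,p in blobs(mask(s,12,32,110,90),4):
        C[n]=c+[x0,y0];print(n,"boss",a,C[n],plane(n,C[n],.027 if n=="top" else .022).round(4))
    h=cv2.cvtColor(s,cv2.COLOR_BGR2GRAY)
    bg=np.median(h);m=((h>bg+35)*255).astype(np.uint8)
    for a,c,p in blobs(m,10):
        q=plane(n,p+[x0,y0],.006)[:,:2]
        w,v=np.linalg.eigh(np.cov(q.T));print(n,"steel",a,c+[x0,y0],q.mean(0).round(4),"yaw",np.degrees(np.arctan2(v[1,1],v[0,1])).round(1),box(n,p+[x0,y0],.006))
print("boss tri",tri(C["top"],C["side"]))
# bar
B={}
for n,(x0,x1,y0,y1) in {"top":(145,190,205,228),"side":(220,260,258,315)}.items():
    h=cv2.cvtColor(im[n][y0:y1,x0:x1],cv2.COLOR_BGR2HSV)
    m=cv2.inRange(h,(0,170,80),(9,255,255))|cv2.inRange(h,(172,170,80),(180,255,255))
    a,c,p=max(blobs(m),key=lambda b:b[0]);B[n]=p.mean(0)+[x0,y0]
    print(n,"bar",a,B[n],box(n,p+[x0,y0],.113))
print(tri(B["top"],B["side"]))
# brush parts
for n,a,b in(("top",[251.5,217.4],[256.6,199.1]),("side",[291.8,212.2],[271.8,197.9])): 
    q=plane(n,[a,b],.018 if n=="top" else .014);print(n,q.round(4)[:,:2],np.degrees(np.arctan2(*(q[1]-q[0])[1::-1])))
print(tri([251.5,217.4],[291.8,212.2]))
E
python3 -m jog '[[[0,0,0.05,0,0,7,0],[0,0.04,0.1,0,0,14,0],[0.04,0.08,0.1,0,0,21,0]]]'; python3 -c "
from workcell import bot;print(bot.get_obs()['joint_pos'])"
```

```text
top boss 12 [247.5 166.5] [[ 0.6681 -0.0054  0.027 ]]
side boss 29 [229.6 190.1] [[ 6.684e-01 -2.000e-04  2.200e-02]]
boss tri (array([ 0.67126605, -0.00495276,  0.01546889]), np.float64(0.001221504554335798))
top bar 73 [166.61643836 218.60273973] (array([0.4309, 0.3129]), array([0.01 , 0.118]), 7.5)
side bar 185 [238.65945946 289.11351351] (array([0.4339, 0.3133]), array([0.01 , 0.119]), 7.7)
(array([0.43353625, 0.31433893, 0.10642271]), np.float64(0.003979950920845083))
top [[ 0.4525 -0.0259]
 [ 0.5303 -0.0461]] -14.529924069503839
side [[ 0.4531 -0.022 ]
 [ 0.5352 -0.0432]] -14.494294331360685
(array([ 0.45406738, -0.02576996,  0.00882273]), np.float64(0.0010365955496270932))
clock: 0.35
eef_pos: [0.1476, -0.4299, 0.3319]
tool_rot: [0.952, 0.307, -0.001, 0.002]
ft_force: [1.3, -1.2, 1.6]
grip_width: 0.0858
[-1.23904087e+00  1.24963798e-01  1.00996970e-01  1.54290102e+00
 -1.54235198e-03  1.27945144e+00]
```

```bash
python3 - <<'E'
from h import *
roi={"top":(235,264,154,180),"side":(217,245,178,205)}
for n in roi:
    im=cv2.imread(f"pics/{n}0.png");x0,x1,y0,y1=roi[n];s=im[y0:y1,x0:x1]
    h=s.max(2).astype(int);bg=np.median(h)
    for t in(20,30,40):
        m=((h>bg+t)*255).astype(np.uint8)
        m=cv2.morphologyEx(m,cv2.MORPH_CLOSE,np.ones((2,2)))
        a,c,p=max(blobs(m,5),key=lambda b:b[0])
        q=plane(n,p+[x0,y0],.006)[:,:2];w,v=np.linalg.eigh(np.cov(q.T))
        print(n,t,a,c+[x0,y0],q.mean(0).round(4),"yaw",np.degrees(np.arctan2(v[1,1],v[0,1])).round(1),box(n,p+[x0,y0],.006))
E
```

```text
top 20 109 [248.7 168.8] [ 0.6629 -0.0106] yaw 129.7 (array([ 0.6665, -0.015 ]), array([0.037, 0.072]), 40.9)
top 30 16 [248.3 166.9] [ 0.671  -0.0086] yaw -161.6 (array([ 0.6707, -0.0094]), array([0.018, 0.013]), 1.1)
top 40 12 [248.5 167.5] [ 0.6685 -0.0094] yaw -176.6 (array([ 0.6685, -0.0094]), array([0.012, 0.012]), 45.3)
side 20 115 [231. 193.] [ 0.6661 -0.003 ] yaw 128.0 (array([ 0.6674, -0.0034]), array([0.037, 0.066]), 38.4)
side 30 20 [230.6 188.8] [ 0.6772 -0.0178] yaw 78.3 (array([ 0.6768, -0.0178]), array([0.018, 0.014]), 84.3)
side 40 16 [230.5 189. ] [ 0.6769 -0.017 ] yaw -137.7 (array([ 0.6769, -0.017 ]), array([0.017, 0.009]), 28.8)
```

```bash
python3 -m jog '[[[0.5,0.4,-0.17,0,0,4.4,0],[0.5,0.4,-0.17,0,0,4.4,0],[0.5,0.4,-0.17,0,0,4.4,0],[0.5,0.4,-0.17,0,0,4.4,0],[0.5,0.4,-0.17,0,0,4.4,0],[0.5,0.4,-0.17,0,0,4.4,0],[0.5,0.4,-0.17,0,0,4.4,0],[0.5,0.4,-0.17,0,0,4.4,0],[0.5,0.4,-0.17,0,0,4.4,0],[0.5,0.4,-0.17,0,0,4.4,0]]]'
```

```text
clock: 1.18
eef_pos: [0.4648, -0.1747, 0.2212]
tool_rot: [0.939, 0.343, -0.0, -0.0]
ft_force: [0.8, -1.7, 0.4]
grip_width: 0.0855
```

```bash
python3 -m jog '[[[0.18,0.15,-0.06,0,0,0,0],[0.18,0.15,-0.06,0,0,0,0],[0.18,0.15,-0.06,0,0,0,0],[0.18,0.15,-0.06,0,0,0,0],[0.18,0.15,-0.06,0,0,0,0],[0.18,0.15,-0.06,0,0,0,0],[0.18,0.15,-0.06,0,0,0,0],[0.18,0.15,-0.06,0,0,0,0],[0.18,0.15,-0.06,0,0,0,0]]]'
cat > st.py <<'E'
from workcell import bot
from scipy.spatial.transform import Rotation as R
import numpy as np
o=bot.get_obs();M=R.from_quat(o['tool_rot']).as_matrix()
print(o['clock'],np.round(o['eef_pos'],4),'psi',np.degrees(np.arctan2(M[1,1],M[0,1])).round(1),'z',M[:,2].round(3),'q',np.round(o['joint_pos'],2),np.round(o['ft_force'],1),round(float(o['grip_width']),4))
E
python3 st.py
```

```text
clock: 1.93
eef_pos: [0.643, -0.0265, 0.1612]
tool_rot: [0.939, 0.343, -0.001, -0.0]
ft_force: [0.2, -0.1, -0.4]
grip_width: 0.0853
1.9333 [ 0.643  -0.0265  0.1612] psi -49.9 z [-0.002 -0.    -1.   ] q [-0.04  0.57  0.29  1.3  -0.    2.4 ] [ 0.2 -0.1 -0.4] 0.0853
```

```bash
python3 -m jog '[[[0.0225,0.0195,-0.03,0,0,0,0],[0.0225,0.0195,-0.08,0,0,0,0],[0.0225,0.0195,-0.08,0,0,0,0],[0.0225,0.0195,-0.08,0,0,0,0],[0.0225,0.0195,-0.08,0,0,0,0]]]'
python3 st.py; python3 - <<'E'
from h import *
s=bot.camera("side");t=bot.camera("top")
a=cv2.resize(s[130:225,170:300],None,fx=5,fy=5,interpolation=cv2.INTER_CUBIC)
b=cv2.resize(t[140:190,225:275],None,fx=3,fy=3,interpolation=cv2.INTER_CUBIC)
a[:150,:150]=b
cv2.imwrite("pics/p5.png",a)
E
```

```text
clock: 2.35
eef_pos: [0.6654, -0.0083, 0.083]
tool_rot: [0.94, 0.342, -0.0, -0.0]
ft_force: [0.5, -0.1, 1.4]
grip_width: 0.0854
2.35 [ 0.6654 -0.0083  0.083 ] psi -50.0 z [-0.001 -0.    -1.   ] q [-0.01  0.66  0.25  1.16 -0.    2.43] [ 0.5 -0.1  1.4] 0.0854
```

View pics/p5.png

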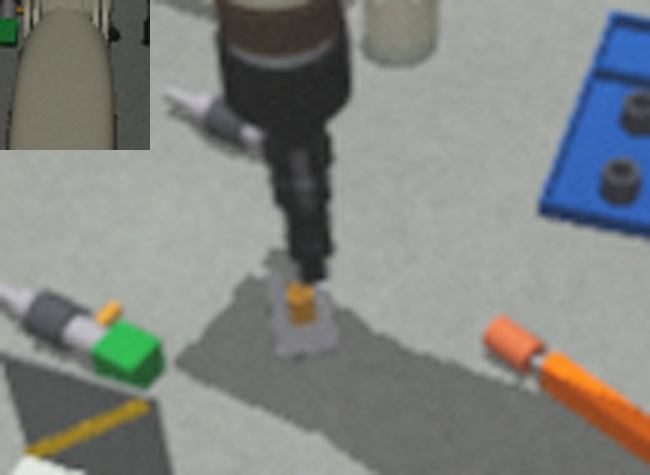

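The gripper stands above the fork. Its fingertips are at (233,185), and the boss top is at (230,188). I'll check the lateral offset numerically.

```bash
python3 - <<'E'
from h import *
for p in([229.7,187.7],[230.6,188.8]): print(plane("side",p,.030).round(4))
m=bot.camera_model("side");T=np.linalg.inv(np.array(m["T"]))
for q in([.6654,-.0083,.03],[.6654,-.0083,.088]):
    c=T@np.r_[q,1];u=c[:2]/c[2];u=u*(1+m["k1"]*(u@u));print(q,u*368.7+[263,188])
E
```

```text
[[ 0.6694 -0.0035  0.03  ]]
[[ 0.6643 -0.0009  0.03  ]]
[0.6654, -0.0083, 0.03] [231.54542299 187.1649585 ]
[0.6654, -0.0083, 0.088] [230.27448726 174.91921565]
```

```bash
python3 -m jog '[[[0.0015,0.005,-0.03,0,0,0,0],[0.0015,0.005,-0.055,0,0,0,0],[0.0015,0.005,-0.064,0,0,0,0],[0.0015,0.005,-0.064,0,0,0,0],[0.0015,0.005,-0.064,0,0,0,255],[0.0015,0.005,-0.064,0,0,0,255],[0.0015,0.005,-0.064,0,0,0,255],[0.0015,0.005,-0.064,0,0,0,255],[0.0015,0.005,-0.064,0,0,0,255],[0.0015,0.005,-0.064,0,0,0,255]]]'
python3 st.py
```

```text
clock: 3.28
eef_pos: [0.6685, -0.0021, 0.0194]
tool_rot: [0.94, 0.342, 0.001, 0.001]
ft_force: [0.5, -0.5, 0.4]
grip_width: 0.0148
3.2833 [ 0.6685 -0.0021  0.0194] psi -49.9 z [ 0.002 -0.    -1.   ] q [-0.    0.73  0.19  1.03 -0.    2.44] [ 0.5 -0.5  0.4] 0.0148
```

```bash
python3 -m jog '[[[0,0,0.04,0,0,0,255],[0,0,0.08,0,0,0,255],[-0.01,-0.03,0.08,0,0,7,255],[-0.02,-0.065,0.08,0,0,14,255],[-0.03,-0.1,0.08,0,0,21,255],[-0.045,-0.14,0.08,0,0,28,255],[-0.06,-0.18,0.08,0,0,35,255],[-0.07,-0.22,0.08,0,0,42,255],[-0.08,-0.26,0.08,0,0,49,255],[-0.09,-0.3,0.08,0,0,55,255]]]'
python3 -m jog '[[[-0.02,-0.05,0,0,0,7.2,255],[-0.02,-0.05,0,0,0,7.2,255],[-0.02,-0.05,0,0,0,7.2,255],[-0.02,-0.05,0,0,0,7.2,255],[-0.02,-0.05,0,0,0,7.2,255]]]'
python3 st.py; python3 - <<'E'
from h import *
s=bot.camera("side")
cv2.imwrite("pics/p6.png",cv2.resize(s[60:200,250:380],None,fx=4,fy=4,interpolation=cv2.INTER_CUBIC))
E
```

```text
clock: 4.12
eef_pos: [0.5781, -0.2978, 0.098]
tool_rot: [0.673, 0.74, 0.0, -0.0]
ft_force: [0.8, 0.2, -0.9]
grip_width: 0.0145
clock: 4.53
eef_pos: [0.5593, -0.3453, 0.0978]
tool_rot: [0.627, 0.779, 0.0, -0.001]
ft_force: [-0.6, 0.4, -1.5]
grip_width: 0.0145
4.5333 [ 0.5593 -0.3453  0.0978] psi 12.3 z [-0.     0.001 -1.   ] q [-0.55  0.64  0.24  1.18  0.    0.8 ] [-0.6  0.4 -1.5] 0.0145
```

View pics/p6.png

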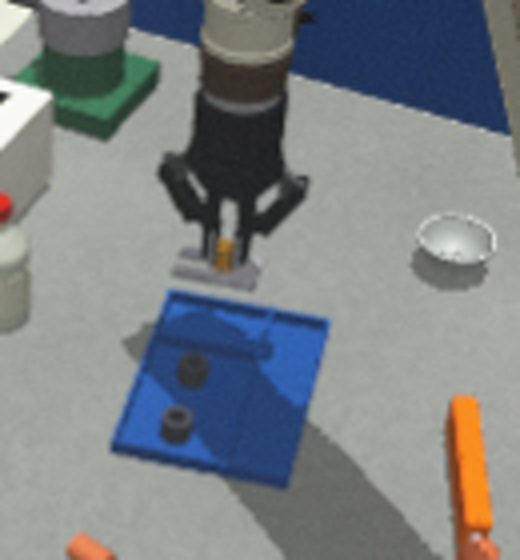

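```bash
python3 - <<'E'
from h import *
f=lambda x,y:[250+x/4-.4,60+y/4-.4]
for nm,p in dict(cFL=(170,294),cFR=(329,320),cNR=(288,476),cNL=(117,443),div=(272,312)).items():
    print(nm,plane("side",f(*p),.015).round(4))
R=np.array([[.9767,-.2147],[.2147,.9767]])
for c in([78,-106],[-78,-106],[-78,106],[78,106],[-22,-102]): print(np.array([.5208,-.2861])+R@(np.array(c)/1000))
E
```

```text
cFL [[ 0.6181 -0.3624  0.015 ]]
cFR [[ 0.4717 -0.4003  0.015 ]]
cNR [[ 0.4274 -0.1982  0.015 ]]
cNL [[ 0.5717 -0.1632  0.015 ]]
div [[ 0.5228 -0.3851  0.015 ]]
[ 0.6197408 -0.3728836]
[ 0.4673756 -0.4063768]
[ 0.4218592 -0.1993164]
[ 0.5742244 -0.1658232]
[ 0.521212  -0.3904468]
```

```bash
python3 -m jog '[[[0,0,-0.03,0,0,0,255],[0,0,-0.05,0,0,0,255],[0,0,-0.05,0,0,0,255],[0,0,-0.05,0,0,0,255],[0,0,-0.05,0,0,0,255]]]'
python3 st.py
```

```text
clock: 5.0
eef_pos: [0.5603, -0.3457, 0.0492]
tool_rot: [0.627, 0.779, 0.0, 0.001]
ft_force: [0.5, -0.3, -1.7]
grip_width: 0.0143
5.0 [ 0.5603 -0.3457  0.0492] psi 12.4 z [ 0.001 -0.001 -1.   ] q [-0.55  0.68  0.18  1.08  0.    0.8 ] [ 0.5 -0.3 -1.7] 0.0143
```

```bash
python3 -m jog '[[[-0.003,-0.005,-0.005,0,0,0,255],[-0.003,-0.005,-0.018,0,0,0,255],[-0.003,-0.005,-0.026,0,0,0,255],[-0.003,-0.005,-0.026,0,0,0,255],[-0.003,-0.005,-0.026,0,0,0,255],[-0.003,-0.005,-0.026,0,0,0,140],[-0.003,-0.005,-0.026,0,0,0,140],[-0.003,-0.005,-0.026,0,0,0,140]]]'
python3 st.py
```

```text
clock: 5.67
eef_pos: [0.5565, -0.3517, 0.0228]
tool_rot: [0.628, 0.779, 0.0, 0.001]
ft_force: [-0.0, 0.3, 0.4]
grip_width: 0.0388
5.6667 [ 0.5565 -0.3517  0.0228] psi 12.3 z [ 0.001 -0.001 -1.   ] q [-0.56  0.7   0.16  1.02 -0.    0.79] [-0.   0.3  0.4] 0.0388
```

```bash
python3 -m jog '[[[0,0,0.035,0,0,0,140],[0,0,0.07,0,0,0,140],[-0.01,0.035,0.07,0,0,7,100],[-0.02,0.07,0.07,0,0,14,60],[-0.03,0.11,0.07,0,0,21,0],[-0.04,0.15,0.07,0,0,28,0],[-0.055,0.19,0.07,0,0,35,0],[-0.065,0.23,0.07,0,0,42,0],[-0.075,0.27,0.07,0,0,49,0],[-0.083,0.3,0.07,0,0,56,0]]]'
python3 -m jog '[[[-0.007,0.024,0,0,0,7.1,0],[-0.007,0.024,0,0,0,7.1,0],[-0.007,0.024,0,0,0,7.1,0],[-0.007,0.024,0,0,0,7.1,0]]]'
python3 st.py;  python3 - <<'E'
from h import *
s=bot.camera("side")
a=cv2.resize(s[120:240,240:380],None,fx=4,fy=4,interpolation=cv2.INTER_CUBIC)
cv2.imwrite("pics/p7.png",a)
E
```

```text
clock: 6.5
eef_pos: [0.4719, -0.0489, 0.0926]
tool_rot: [0.185, 0.983, 0.0, 0.0]
ft_force: [0.5, 0.3, 0.6]
grip_width: 0.0853
clock: 6.83
eef_pos: [0.4669, -0.0278, 0.0926]
tool_rot: [0.128, 0.992, -0.0, 0.001]
ft_force: [0.1, -0.5, -0.5]
grip_width: 0.0857
6.8333 [ 0.4669 -0.0278  0.0926] psi 75.3 z [ 0.002 -0.001 -1.   ] q [-0.06  0.3  -0.33  0.94 -0.    0.2 ] [ 0.1 -0.5 -0.5] 0.0857
```

View pics/p7.png

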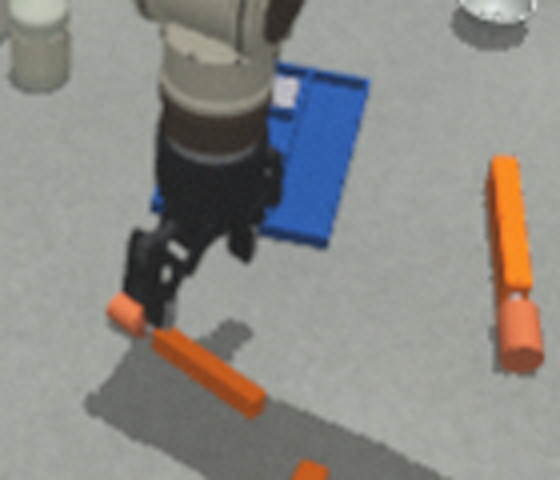

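```bash
python3 -m jog '[[[0,0,-0.03,0,0,0,0],[0,0,-0.06,0,0,0,0],[0,0,-0.079,0,0,0,0],[0,0,-0.079,0,0,0,0],[0,0,-0.079,0,0,0,255],[0,0,-0.079,0,0,0,255],[0,0,-0.079,0,0,0,255],[0,0,-0.079,0,0,0,255],[0,0,-0.079,0,0,0,255],[0,0,-0.079,0,0,0,255]]]'
python3 st.py
```

```text
clock: 7.72
eef_pos: [0.4671, -0.0275, 0.0143]
tool_rot: [0.127, 0.992, 0.0, 0.001]
ft_force: [1.4, 0.2, 1.3]
grip_width: 0.0148
7.7167 [ 0.4671 -0.0275  0.0143] psi 75.4 z [ 0.002 -0.    -1.   ] q [-0.06  0.41 -0.42  0.74 -0.    0.2 ] [1.4 0.2 1.3] 0.0148
```

```bash
python3 -m jog '[[[0,0,0.04,0,0,0,255],[0,0,0.08,0,0,-7,255],[0,-0.03,0.08,0,0,-14,255],[0,-0.065,0.08,0,0,-21,255],[0.002,-0.1,0.08,0,0,-28,255],[0.002,-0.135,0.08,0,0,-35,255],[0.003,-0.17,0.08,0,0,-42,255],[0.004,-0.2,0.08,0,0,-49,255],[0.005,-0.23,0.08,0,0,-56,255],[0.005,-0.259,0.08,0,0,-63,255]]]'
python3 -m jog '[[[0,0,-0.02,0,0,0,255],[0,0,-0.04,0,0,0,255],[0,0,-0.04,0,0,0,255],[0,0,-0.04,0,0,0,255]]]'
python3 st.py; python3 - <<'E'
from h import *
s=bot.camera("side")
cv2.imwrite("pics/p8.png",cv2.resize(s[80:230,240:390],None,fx=4,fy=4,interpolation=cv2.INTER_CUBIC))
E
```

```text
clock: 8.55
eef_pos: [0.471, -0.2881, 0.0934]
tool_rot: [0.629, 0.777, 0.0, 0.0]
ft_force: [0.6, 0.4, -0.0]
grip_width: 0.0147
clock: 8.88
eef_pos: [0.4698, -0.2858, 0.0522]
tool_rot: [0.627, 0.779, -0.0, -0.002]
ft_force: [-0.5, 1.0, 0.3]
grip_width: 0.0149
8.8833 [ 0.4698 -0.2858  0.0522] psi 12.3 z [-0.003  0.002 -1.   ] q [-0.55  0.49 -0.15  0.94 -0.    0.81] [-0.5  1.   0.3] 0.0149
```

View pics/p8.png

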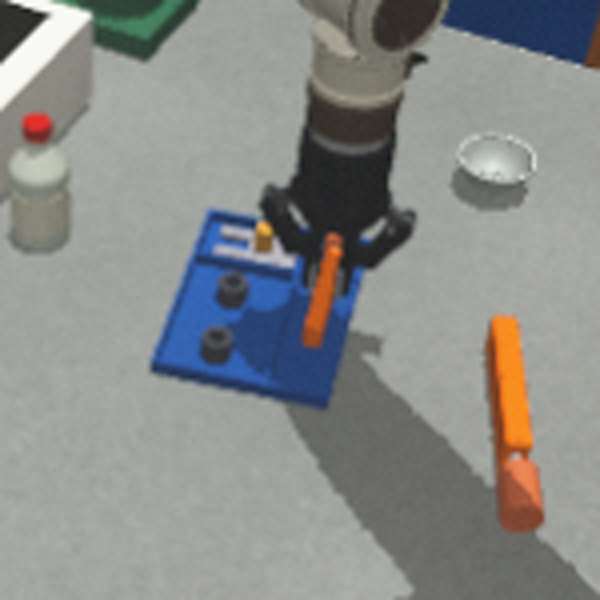

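```bash
python3 -m jog '[[[0.002,0,-0.015,0,0,0,255],[0.002,0,-0.028,0,0,0,255],[0.002,0,-0.0345,0,0,0,255],[0.002,0,-0.0345,0,0,0,255],[0.002,0,-0.0345,0,0,0,255]]]'
python3 st.py
python3 -m jog '[[[0,0,0,0,0,0,200],[0,0,0,0,0,0,200],[0,0,0,0,0,0,200],[0,0,0,0,0,0,200]]]'
python3 st.py
```

```text
clock: 9.35
eef_pos: [0.4735, -0.2863, 0.0193]
tool_rot: [0.627, 0.779, 0.0, 0.0]
ft_force: [-0.8, 0.3, 0.1]
grip_width: 0.0144
9.35 [ 0.4735 -0.2863  0.0193] psi 12.4 z [ 0.001 -0.    -1.   ] q [-0.54  0.53 -0.18  0.86 -0.    0.81] [-0.8  0.3  0.1] 0.0144
clock: 9.68
eef_pos: [0.4735, -0.2867, 0.0192]
tool_rot: [0.627, 0.779, 0.0, 0.001]
ft_force: [0.2, 0.3, -0.1]
grip_width: 0.0182
9.6833 [ 0.4735 -0.2867  0.0192] psi 12.4 z [ 0.001 -0.001 -1.   ] q [-0.54  0.53 -0.18  0.86 -0.    0.81] [ 0.2  0.3 -0.1] 0.0182
```

```bash
python3 -m jog '[[[0,0,0.03,0,0,0,200],[0,0,0.07,0,0,0,200],[0,0,0.11,0,0,0,140],[-0.005,0.03,0.13,0,0,0,140],[-0.01,0.07,0.15,0,0,0,140],[-0.01,0.11,0.16,0,0,0,140],[-0.01,0.15,0.17,0,0,0,140],[-0.02,0.19,0.18,0,0,-1,140],[-0.02,0.23,0.18,0,0,-2,140],[-0.02,0.27,0.18,0,0,-3,140]]]'
python3 -m jog '[[[-0.02,0.34,0,0,0,-1.8,140],[-0.02,0.34,0,0,0,-1.8,140],[-0.02,0.34,0,0,0,-1.8,140],[-0.02,0.34,0,0,0,-1.8,140],[-0.02,0.34,0,0,0,-1.8,140],[-0.02,0.34,0,0,0,-1.8,140],[-0.02,0.34,0,0,0,-1.8,140],[-0.02,0.34,0,0,0,-1.8,140],[-0.02,0.34,0,0,0,-1.8,140]]]'
python3 -m jog '[[[0,0,0,0,0,0,140],[0,0,0,0,0,0,140]]]'
python3 st.py; python3 - <<'E'
from h import *
s=bot.camera("side");t=bot.camera("top");cv2.imwrite("pics/side9.png",s)
a=cv2.resize(s[120:190,265:345],None,fx=5,fy=5,interpolation=cv2.INTER_CUBIC)
b=cv2.resize(t[165:235,270:350],None,fx=5,fy=5,interpolation=cv2.INTER_CUBIC)
c=cv2.resize(s[200:320,170:290],None,fx=2,fy=2)
cv2.imwrite("pics/p9.png",np.vstack([np.hstack([a,b]),np.hstack([c,np.zeros((240,560,3),np.uint8)])]))
for n,im,z in(("top",t,.018),("side",s,.014)):
    for ar,cc,p in blobs(mask(im,0,18,150)):
        q=plane(n,cc,z)[0];
        if .35<q[0]<.65 and -.45<q[1]<-.1: print(n,ar,cc,box(n,p,z))
E
```

```text
clock: 10.52
eef_pos: [0.4529, -0.0149, 0.2]
tool_rot: [0.648, 0.762, 0.001, 0.001]
ft_force: [0.8, 0.2, 0.7]
grip_width: 0.0383
clock: 11.27
eef_pos: [0.4324, 0.3296, 0.1986]
tool_rot: [0.657, 0.754, 0.002, -0.001]
ft_force: [0.1, 0.4, 0.5]
grip_width: 0.0389
clock: 11.43
eef_pos: [0.4327, 0.3233, 0.1983]
tool_rot: [0.659, 0.753, -0.001, 0.0]
ft_force: [-0.2, -0.3, 0.4]
grip_width: 0.0384
11.4333 [0.4327 0.3233 0.1983] psi 7.6 z [-0.001 -0.001 -1.   ] q [ 0.64  0.34  0.03  1.27 -0.    2.08] [-0.2 -0.3  0.4] 0.0384
top 33 [329.8 211.5] (array([ 0.4826, -0.3547]), array([0.018, 0.03 ]), 12.0)
top 89 [311.2 215.5] (array([ 0.4642, -0.276 ]), array([0.015, 0.105]), 12.8)
side 129 [320.4 157.9] (array([ 0.471 , -0.2914]), array([0.018, 0.154]), 13.2)
```

View pics/p9.png

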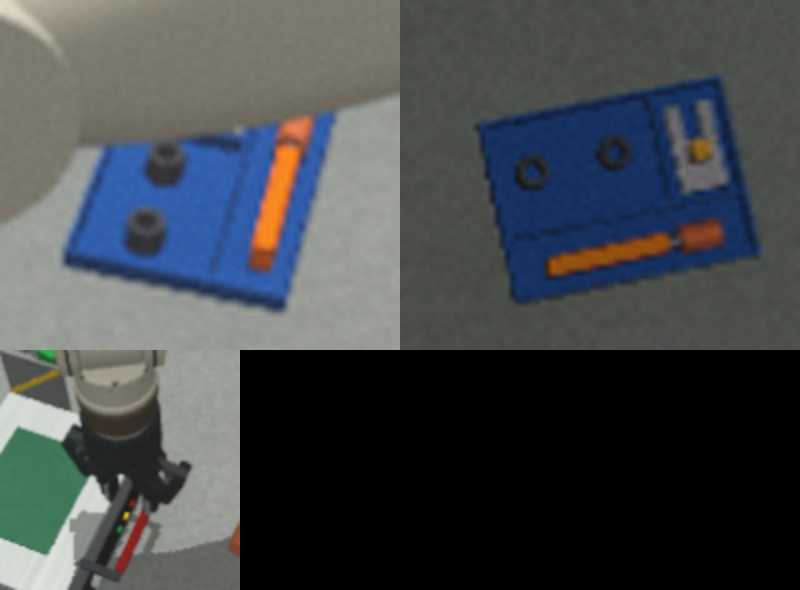

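The top crop shows the fork flat in the short compartment and the brush flat in the long one. The sleeves stand untouched, and the gripper is over the red bar.

```bash
python3 -m jog '[[[0,-0.01,-0.03,0,0,0,155],[0,-0.01,-0.06,0,0,0,155],[0,-0.01,-0.08,0,0,0,155],[0,-0.01,-0.096,0,0,0,155],[0,-0.01,-0.096,0,0,0,155],[0,-0.01,-0.096,0,0,0,155]]]'
python3 st.py
python3 -m jog '[[[0,0,0,0,0,0,255],[0,0,0,0,0,0,255],[0,0,0,0,0,0,255],[0,0,0,0,0,0,255]]]'
python3 st.py
```

```text
clock: 12.03
eef_pos: [0.433, 0.3116, 0.1023]
tool_rot: [0.66, 0.751, -0.001, -0.0]
ft_force: [0.0, -0.6, 0.6]
grip_width: 0.0335
12.0333 [0.433  0.3116 0.1023] psi 7.4 z [-0.002 -0.001 -1.   ] q [ 0.62  0.41 -0.14  1.03 -0.    2.07] [ 0.  -0.6  0.6] 0.0335
clock: 12.37
eef_pos: [0.4333, 0.3134, 0.1043]
tool_rot: [0.659, 0.752, 0.001, 0.0]
ft_force: [-2.7, -2.3, 6.9]
grip_width: 0.0098
12.3667 [0.4333 0.3134 0.1043] psi 7.6 z [ 0.001  0.001 -1.   ] q [ 0.63  0.4  -0.13  1.03 -0.    2.07] [-2.7 -2.3  6.9] 0.0098
```

```bash
python3 -m jog '[[[0.0007,0.0001,0.0192,0,0,0,255],[0.003,0.0004,0.0383,0,0,0,255],[0.0067,0.0009,0.0572,0,0,0,255],[0.0119,0.0016,0.0757,0,0,0,255],[0.0185,0.0025,0.0938,0,0,0,255]]]'
python3 st.py
```

```text
clock: 12.78
eef_pos: [0.4528, 0.3161, 0.198]
tool_rot: [0.659, 0.752, 0.001, 0.001]
ft_force: [5.1, 1.3, -3.5]
grip_width: 0.0098
12.7833 [0.4528 0.3161 0.198 ] psi 7.6 z [ 0.003  0.    -1.   ] q [ 0.61  0.36  0.06  1.27 -0.    2.05] [ 5.1  1.3 -3.5] 0.0098
```

```bash
python3 -m jog '[[[0.008,0.0011,0.0174,0,0,0,255],[0.0172,0.0023,0.0342,0,0,0,255],[0.0279,0.0037,0.0502,0,0,0,255],[0.0397,0.0053,0.0653,0,0,0,255],[0.0526,0.007,0.0794,0,0,0,255],[0.0526,0.007,0.0794,0,0,0,255],[0.0526,0.007,0.0794,0,0,0,255],[0.0526,0.007,0.0794,0,0,0,255]]]'
python3 st.py; python3 - <<'E'
from h import *
s=bot.camera("side");t=bot.camera("top");cv2.imwrite("pics/side10.png",s);cv2.imwrite("pics/top10.png",t)
a=cv2.resize(s[160:370,90:290],None,fx=2.5,fy=2.5,interpolation=cv2.INTER_CUBIC)
b=cv2.resize(t[130:240,110:210],None,fx=3,fy=3,interpolation=cv2.INTER_CUBIC)
c=np.zeros((525,300,3),np.uint8);c[:330]=b
cv2.imwrite("pics/p10.png",np.hstack([a,c]))
E
```

```text
clock: 13.45
eef_pos: [0.5045, 0.3234, 0.2751]
tool_rot: [0.659, 0.752, 0.0, -0.0]
ft_force: [3.2, 2.1, -4.9]
grip_width: 0.0099
13.45 [0.5045 0.3234 0.2751] psi 7.6 z [ 0.     0.001 -1.   ] q [0.57 0.44 0.37 1.51 0.   2.01] [ 3.2  2.1 -4.9] 0.0099
```

View pics/p10.png

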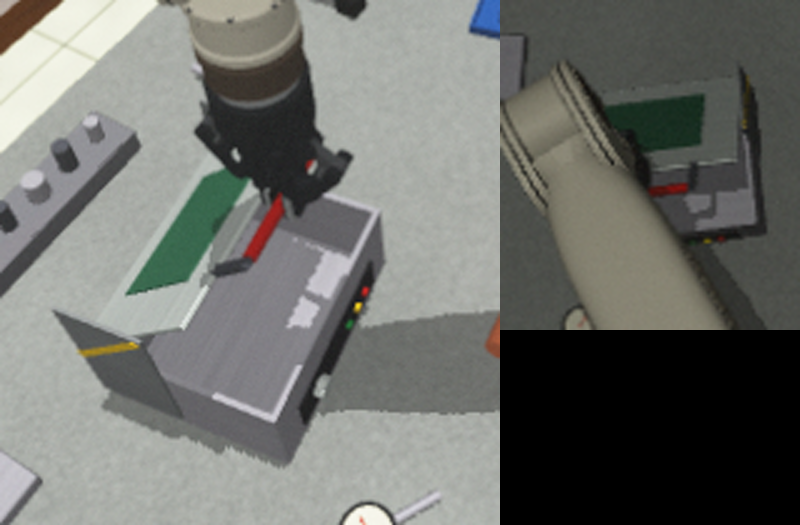

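The lid is up and the gripper holds the bar. The lid's front-left corner is at crop (183,330). I'll check its angle independently by casting that ray onto the plane of the lid's end.

```bash
python3 - <<'E'
from h import *
bx=np.array([.9912,.1323,0]);by=np.array([-.1323,.9912,0])
H=np.array([.4325,.313,.113])+.245*bx
for p in([183,330],[182,327],[185,332]):
    c,r=rays("side",[90+p[0]/2.5-.3,160+p[1]/2.5-.3]);r=r[0]
    P=c+r*(((H+.12*by-c)@by)/(r@by));d=P-H
    print("corner",P.round(4),"front",-(d@bx).round(4),"up",d[2].round(4),"deg",np.degrees(np.arctan2(d[2],-(d@bx))).round(1),"rad",np.hypot(d[2],d@bx).round(3))
for t in(0,.1): 
    z=[bot.get_obs()['eef_pos'] for _ in range(2)];bot.camera("top")
    print(np.round(z[0],4))
E
```

```text
corner [0.5236 0.4462 0.2429] front 0.1371 up 0.1299 deg 43.5 rad 0.189
corner [0.5231 0.4462 0.2486] front 0.1376 up 0.1356 deg 44.6 rad 0.193
corner [0.5224 0.4461 0.2403] front 0.1383 up 0.1273 deg 42.6 rad 0.188
[0.5041 0.3233 0.2747]
[0.504  0.3233 0.2747]
```

Kinematics give about 44.5°. The camera gives about 44°, and its heights read about 7 mm low. I'll nudge up half a degree and settle.

```bash
python3 -m jog '[[[0.0015,0.0002,0.0015,0,0,0,255],[0.0015,0.0002,0.0015,0,0,0,255],[0.0015,0.0002,0.0015,0,0,0,255],[0.0015,0.0002,0.0015,0,0,0,255],[0.0015,0.0002,0.0015,0,0,0,255],[0.0015,0.0002,0.0015,0,0,0,255]]]'
python3 st.py; python3 - <<'E'
from h import *
cv2.imwrite("pics/p11.png",bot.camera("side"));print(np.abs(bot.get_obs()['joint_vel']).max())
E
```

```text
clock: 14.15
eef_pos: [0.5056, 0.3235, 0.2762]
tool_rot: [0.659, 0.752, -0.0, -0.0]
ft_force: [5.8, 2.8, -6.2]
grip_width: 0.0096
14.15 [0.5056 0.3235 0.2762] psi 7.6 z [-0. -0. -1.] q [ 0.57  0.44  0.38  1.51 -0.    2.01] [ 5.8  2.8 -6.2] 0.0096
0.0015224133630655746
```

View pics/p11.png

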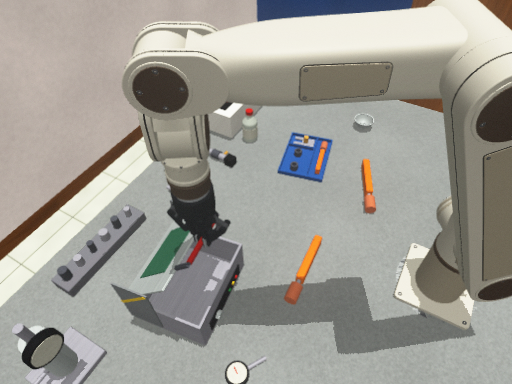

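The lid is held open at (185,250). The fork and brush are in the tray at (305,155), and everything else visible is where it was. The arm is still, so I'm handing in.

```bash
python3 -c "
from workcell import bot;bot.job_done()"; python3 st.py
```

```text
the job is handed in; nothing more can be done
the job is handed in; nothing more can be done
```

The fork is lying in the short end compartment and the small orange brush (105 mm handle) in the long one, both released. I then lifted the lid by its red bar and handed the job in at about 14 s, with the gripper still holding the lid still.

- **Tray:** the last pictures show the fork and brush flat in their compartments and the sleeves standing. The look-alike brushes, gauge, tin and oiler appear where they were. The arm hid the green injector in the last view, so I didn't recheck it; the arm did not go near it.
- **Lid angle:** the arm's position at the end gives about 45° (44.7° from the rise, 45.5° from the forward travel). Before a final half-degree lift, the camera ray to the lid's corner gave 42.6 to 44.6°. That camera pair reads heights about 7 mm low, so I trusted the arm's figure. I did not check the lid against the yellow stripes.
- **Hold:** after settling, joint speeds were about 0.0015 rad/s and the wrist force about 9 N. The gripper opening read 9.6 mm on the 12 mm bar. It also read about 1.2 mm low on the boss and the brush handle, so I take this as a firm grip.

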